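# Load the leaf drill jig and hold the end cover home on its seat

### The job

Load the oblong two-bolt end cover into the drill jig: nose down in the bored nest, flange lengthwise under where the leaf will lie and its flat side along the two fence pins. Swing the leaf shut over it and press the leaf down with the fingers, against the sprung ejector, until the flange meets its seat; finish while holding it there, firmly but without leaning hard on it, because the spring lifts it again if you let go. Leave the other castings, the tools and the bin where they are.

Things in the scene. Friction and masses are not known exactly. Their poses are not given: they have to be found in the camera images.
- cover: the end cover to load, grey iron, 0.36-0.54 kg: oblong flange 92 mm long (own x), 50 mm across its two parallel flat sides (own y; flats 42 mm long), 12 mm thick, with rounded ends; below its middle a round nose 32 mm diameter, 24 mm long, foot chamfered 3 mm. Stands on its nose. Origin: centre of the nose's underside, z up; flange at z = 24 to 36 mm. Same when turned half round
- flange_underside (a point): point on the cover's axis in the plane of the flange's underside, 24 mm above its origin; the flange is home when this lies on nest_seat
- jig: drill jig, steel, bolted down; base plate 120 mm (own x) by 205 (own y), 16 thick. Origin: on the bench under the nest's centre; own y points from nest to hinge. Two fence pins, 8 mm thick, pointed, stand at x = 32.5, y = -33 and 33 mm, up to 67 mm; they clear the flat of a centred flange by 3.5 mm. A loaded cover lies with its length along the jig's y
- nest_seat (a point): centre of the nest's mouth, on the flat top face of the post, 50 mm above the bench: the hard stop for the flange. Bore 35 mm diameter, so the nose has 1.5 mm clearance all round. The jig's axes
- nest: the nest: the round steel post, 44 mm diameter and 34 mm high, on the jig's base plate. Origin: on its axis at its foot, 16 mm above the bench; the jig's axes
- plunger (a joint): travel in m of the sprung ejector, a flat brass disc in the nest's bore: 0 = up (its top 16 mm below the nest's mouth, so that a loaded cover stands 8 mm above its seat), 0.008 with the flange on its seat. It pushes up with 12 N at 0 and 20 N at 0.008
- leaf (a joint): angle in rad of the hinged leaf: about 0 shut with the cover home, 0.11 lying on a cover not yet pressed down, 1.57 upright (its free end then about 230 mm above the bench: pass clear of it), 1.95 fully open, leaning back from the nest. Stays where left from 1.3 to 1.9; below that falls shut slowly. Starts at 1.65 to 1.9. Steel bar 46 mm wide, 10 thick, 155 long from pin to free end, 0.3 kg
- leaf_hinge (a point): middle of the leaf's hinge pin, y = 75 and z = 72 mm in the jig's frame; the pin runs along the jig's x. The shut leaf runs from here along the jig's -y, its top face 8 mm above the pin (two bushes stand 6 mm higher); under it, 75 mm from the pin, an 8 mm high button bears on the middle of the flange
- thumb_pad (a point): centre of the top of the round thumb pad (32 mm diameter, 4 mm high) near the leaf's free end, 138 mm from the pin: the place to press. Straight down on it the push rises slowly to about 7 N over some 15 mm, then steeply once the flange is on its seat; a steady 12 to 25 N holds it firmly home, over 60 N is too hard
- round_cap: another casting, to be left alone: round flange 68 mm diameter, 40 mm high, on the bench
- pipe_flange: another casting, to be left alone: round flange 90 mm diameter with a 64 mm neck, 30 mm high, on the bench
- pillow_block: bearing housing, to be left alone: foot 36 x 130 mm, 72 mm high
- wrench: spanner 200 mm long lying on the bench, to be left alone
- brush: hand brush lying on the bench, to be left alone
- oil_tin: tin 72 mm diameter, 120 mm high, to be left alone
- bolt_bin: black open bin of bolts, 110 x 150 x 60 mm, to be left alone
Things that resemble listed ones, but are neither listed nor needed, are in the scene too. Leave any orange or yellow look-alike of the cover alone.

How it is judged:
By the outcome, as a careful person would: the job done as asked, in the order asked, and still so for the second after the job is handed in, while the arm keeps its last pose, push and grip.
It also fails if it takes over 72 s, if anything falls off the work surface, if the arm or the gripper's body presses on something with over 40 N, if the wrist force passes 120 N, or if a joint passes its speed limit or range.

### The arm

A 7-joint arm with a two-finger parallel gripper is mounted at the origin on the work surface. World frame = base frame: x ahead of the robot, y to its left, z up, the work surface at z = 0. Lengths are in m, angles in rad, forces in N, time in s.
With the tool pointing down it reaches from about 0.425 to 0.95 m from the base axis. Payload 16.7 kg.
Tool frame: the origin (TCP) lies midway between the tips of the shut fingers; the grasp point (between the pads) lies 19 mm behind it; z points along the fingers, x is the direction in which the jaws open and shut, and the axes are right-handed (so a half turn about z gives the same grasp; the last joint's range is limited). The gripper opens to 94 mm and grips with 3 to 60 N. Pads are 16 mm wide; open, the fingers measure 119 mm over their backs; the gripper's body (75 mm by 177 mm) begins 78 mm behind the grasp point.
Start: joints at [1.052, 0.426, 0.074, 1.606, -0.034, 1.111, -0.067], TCP at [0.243, -0.63, 0.205] pointing down, gripper open.
Joint ranges: [-2.85, 2.85], [-0.5, 2.14], [-1.23, 1.37], [0.21, 2.46], [-1.02, 4.16], [0.16, 2.05], [-2.73, 2.73]. Speed limits (rad/s): [1.89, 1.89, 2.39, 2.39, 3.01, 3.01, 3.01].

### API

Orientations are given as a 3x3 rotation matrix whose columns are the frame's x, y, z axes.
In Python, from bench import r, optics gives the robot as it stands.
- The arm moves only by the tool move_arm, never from a script. Its argument "motion" is a list of rows, each a list of 4 numbers: the shift along the tool's x, y, z in cm, then the turn about the tool's z in rad. In form: [[x, y, z, yaw], ...]. A call has 1 to 20 rows; each row shifts and turns the commanded pose from where the row before left it, along the tool's axes as they then stand; what a row does not reach is not made up. A row lasts 1/8 s, in which the tool goes at most 62.5 mm and 10.7 degrees, less where a joint would pass 70% of its speed; a pose out of reach is approached as far as the arm can. A call with a gripper value outside its range is refused whole. "claw" is the opening, from 0 (shut) to 1 (fully open), set as the call begins (left out, the last holds). The fingers move at their own pace and stop on an object; the grip force is fixed at half the most. Time passes only in rows, so rows that do not move let the fingers close. It gives the time, the measured TCP pose, the force and the opening at its end, in the units of the state.
- r.get_state(): the state, without advancing time (a new reading comes with each control period).
- optics.grab_frame(name): name is "scene" or "side" or "wrist"; returns a dict with "color" (400x640x3 uint8, red, green, blue), "fov_y" (degrees; the focal length in pixels is half the picture's height over the tangent of half this angle, whatever the lens; pixels are square), "cx", "cy" (the principal point, pixels), "D" ([k1, k2, p1, p2, k3] as OpenCV has them; the pictures are not rectified), "extrinsics" (4x4, takes a point from world to camera coordinates). Camera axes: x right, y down, z forward; pixel columns grow to the right and rows downward; lengths in m; the calibration is good to about 2 mm. A picture is of the moment at which its call begins. There is no depth.
- r.job_done(): hands the job in, once; it reports no verdict.
The state is a dict: "time": time; "joint_pos": joint angles; "qd": joint speeds; "effort": joint torques, N m; "tool_pos": TCP position; "tcp_rot": TCP orientation; "force": force on the tool from outside, world axes, zero at the start; "torque": the same for the moment, N m; "gripper_width": opening from 0.0 (shut) to 1.0 (fully open).
Only numpy, scipy, OpenCV 4.12 (cv2) and the standard library are available. Lean on these libraries where they do the work, as an engineer would, in place of code of your own. Each camera call takes 0.05 s, during which the arm holds its last target.

## Working session

There is one attempt and no reset: what is moved stays moved. The work goes in short steps, Python scripts to look and compute and a tool call to move; the robot and the scene stay as the last step left them, time stands still between calls to the robot, and variables do not carry over. Pictures are saved under pics/ and viewed, and the job is handed in when it is done.

Besides the shell and the picture viewer there is one more tool, called as name(argument=value, ...) on one line, values as JSON. move_arm: Moves the arm, as the interface text tells. Its arguments: {"type":"object","properties":{"motion":{"type":"array"},"claw":{"type":"number"}},"required":["motion"]}

```bash
ls; mkdir -p pics
python3 - <<'E'
from bench import r, optics
import cv2
s=r.get_state(); print(s)
for n in ["scene","side","wrist"]:
    f=optics.grab_frame(n); cv2.imwrite(f"pics/a_{n}.png",f["color"][:,:,::-1])
    print(n,f["fov_y"],f["cx"],f["cy"],f["D"]); print(f["extrinsics"])
E
```

```text
pics
{'time': 0.0, 'joint_pos': array([ 1.05247133,  0.42672472,  0.07385476,  1.60658031, -0.03407645,
        1.11077932, -0.06713786]), 'qd': array([ 0.00136779,  0.00060841,  0.00027897, -0.00251778,  0.00110019,
       -0.00012323,  0.00077683]), 'effort': array([ 8.09875091e-04, -9.35812640e+01,  3.66735891e+00, -4.54176950e+01,
       -4.88426769e-02,  2.05570977e-02,  1.96679680e-04]), 'tool_pos': array([ 0.24316371, -0.62923281,  0.20479237]), 'tcp_rot': array([[ 3.60461754e-01, -9.32773833e-01, -5.48011480e-04],
       [-9.32773186e-01, -3.60462153e-01,  1.10400413e-03],
       [-1.22732356e-03,  1.13219150e-04, -9.99999240e-01]]), 'force': array([-1.32947255,  0.30991058,  0.81706897]), 'torque': array([-0.03710451,  0.02882608, -0.01694477]), 'gripper_width': 1.0012221603881892}
scene 51.22131203955666 318.86580014209 194.24427502236435 [0.01270128 0.         0.         0.         0.        ]
[[-0.84122867  0.54059836 -0.00936682  0.44882287]
 [ 0.4419568   0.67754579 -0.58788254 -0.13272246]
 [-0.31146189 -0.49868338 -0.80889207  1.39615242]
 [ 0.          0.          0.          1.        ]]
side 54.62813914794207 313.800927186168 201.81374156572025 [-0.09054163  0.          0.          0.          0.        ]
[[-0.70838861 -0.70574745  0.01030138  0.32688798]
 [-0.38000685  0.36904869 -0.84817325  0.28328652]
 [ 0.5947944  -0.60475086 -0.52961875  0.8147816 ]
 [ 0.          0.          0.          1.        ]]
wrist 70.23740770833399 323.2390875421978 199.82410513237568 [-0.05243448  0.          0.          0.          0.        ]
[[ 3.60638839e-01 -9.32705386e-01  5.39712229e-04 -6.75126709e-01]
 [-9.00518410e-01 -3.48042638e-01  2.60639437e-01 -2.56103834e-02]
 [-2.42911963e-01 -9.44827246e-02 -9.65436064e-01  3.89982738e-01]
 [ 0.00000000e+00  0.00000000e+00  0.00000000e+00  1.00000000e+00]]
```

View pics/a_scene.png

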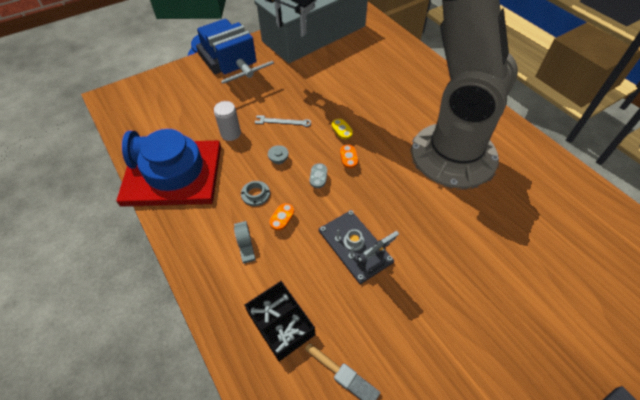

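View pics/a_side.png

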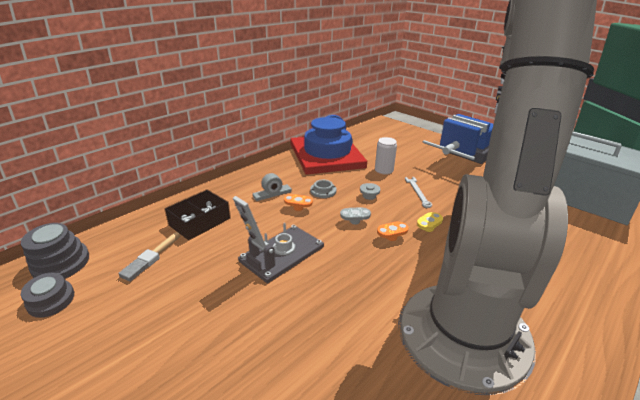

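View pics/a_wrist.png

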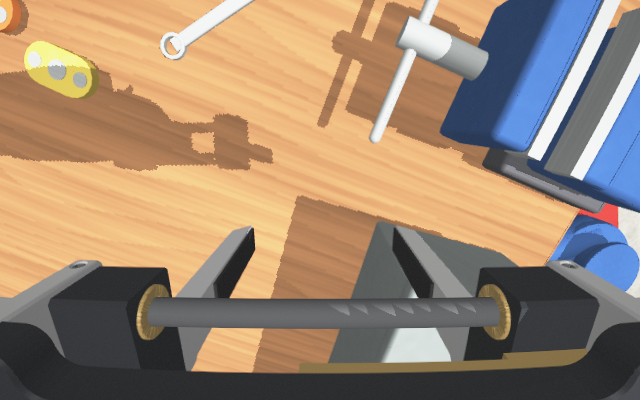

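```bash
cat > h.py <<'E'
from bench import r, optics
import cv2, numpy as np
def K(f):
    fl=200/np.tan(np.radians(f["fov_y"])/2); return np.array([[fl,0,f["cx"]],[0,fl,f["cy"]],[0,0,1.]])
def proj(f,P):
    E=np.array(f["extrinsics"]); rv=cv2.Rodrigues(E[:3,:3])[0]
    return cv2.projectPoints(np.array(P,float).reshape(-1,3),rv,E[:3,3],K(f),np.array(f["D"]))[0].reshape(-1,2)
def onplane(f,uv,z):
    E=np.array(f["extrinsics"]); n=cv2.undistortPoints(np.array(uv,float).reshape(-1,1,2),K(f),np.array(f["D"])).reshape(-1,2)
    d=np.c_[n,np.ones(len(n))]@E[:3,:3]; c=-E[:3,:3].T@E[:3,3]
    return c+d*((z-c[2])/d[:,2])[:,None]
def crop(f,name,x,y,w,h,s):
    im=f["color"][y:y+h,x:x+w,::-1]; cv2.imwrite(name,cv2.resize(im,None,fx=s,fy=s,interpolation=cv2.INTER_CUBIC))
E
python3 - <<'E'
from h import *
f=optics.grab_frame("scene"); crop(f,"pics/b1.png",290,140,130,150,4)
print(onplane(f,[(318,175)],.036),onplane(f,[(353,240)],.05))
g=optics.grab_frame("side"); crop(g,"pics/b2.png",225,185,160,100,5)
print(onplane(g,[(355,214)],.036),onplane(g,[(284,242)],.05))
E
```

```text
[[ 0.44057421 -0.1490351   0.036     ]] [[0.48937667 0.10619722 0.05      ]]
[[ 0.43249915 -0.14230348  0.036     ]] [[0.46435566 0.10699693 0.05      ]]
```

View pics/b1.png

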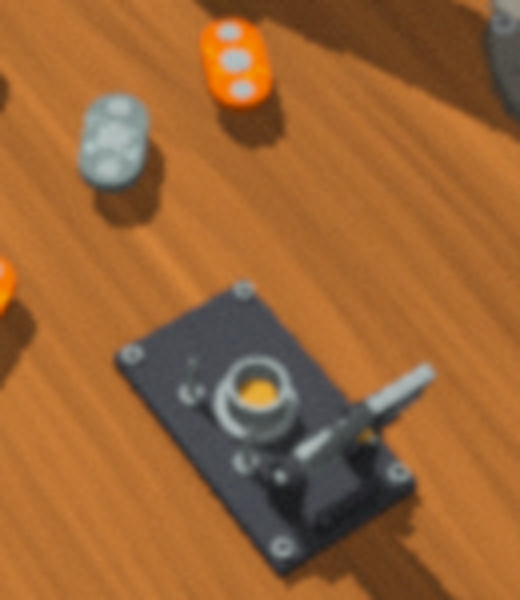

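View pics/b2.png

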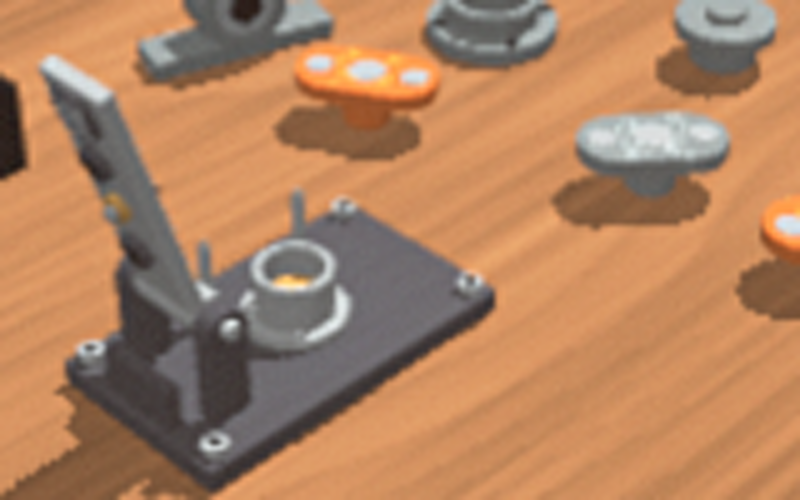

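```bash
cat > fit.py <<'E'
from h import *
from scipy.optimize import least_squares
f=optics.grab_frame("scene"); g=optics.grab_frame("side")
S=lambda a:np.array(a)/4+[290,140]-.4
T=lambda a:np.array(a)/5+[225,185]-.4
# jig: params x,y,yaw,ymin
obs=[(f,S((260,383)),(0,0,.05)),(g,T((293,263)),(0,0,.05)),(g,T((297,193)),(.0325,-.033,.067)),(g,T((204,243)),(.0325,.033,.067)),(f,S((193,360)),(.0325,-.033,.067)),
 (f,S((118,358)),(.06,'m',.016)),(f,S((243,283)),(-.06,'m',.016)),(f,S((412,486)),(-.06,'M',.016)),(f,S((288,574)),(.06,'M',.016)),
 (g,T((493,297)),(-.06,'m',.016)),(g,T((210,487)),(-.06,'M',.016)),(g,T((68,365)),(.06,'M',.016))]
def tr(p,P):
    c,s=np.cos(p[2]),np.sin(p[2]); return [p[0]+c*P[0]-s*P[1],p[1]+s*P[0]+c*P[1],P[2]]
def res(p):
    o=[]
    for cam,uv,P in obs:
        P=list(P)
        if P[1]=='m':P[1]=p[3]
        if P[1]=='M':P[1]=p[3]+.205
        o.append(proj(cam,tr(p,P))[0]-uv)
    return np.ravel(o)
best=min((least_squares(res,[.47,.1,y,-.09],loss='soft_l1') for y in np.arange(0,6.3,.8)),key=lambda q:q.cost)
print(best.x,best.cost); print(res(best.x).reshape(-1,2).round(1))
# cover by top outline: ends
print('cover scene',onplane(f,[S((117,98)),S((108,183)),S((114,140)),S((80,147)),S((149,138))],.036))
print('cover side',onplane(g,[T((580,136)),T((728,133)),T((655,135))],.036))
E
python3 fit.py
```

```text
[ 0.477768    0.09689351  6.30938233 -0.09169759] 7.484343250477529
[[-0.1  0.2]
 [ 0.3  0.9]
 [ 0.1 -0.6]
 [ 0.  -0.1]
 [ 0.3  0.1]
 [-0.9 -0. ]
 [ 0.9 -0.7]
 [ 3.4 -0.6]
 [-0.2  0.5]
 [ 0.4 -1.3]
 [-0.2 -1.6]
 [-2.2  0.1]]
cover scene [[ 0.41432327 -0.18497174  0.036     ]
 [ 0.46609032 -0.1171846   0.036     ]
 [ 0.43944885 -0.15021129  0.036     ]
 [ 0.46541462 -0.15882983  0.036     ]
 [ 0.41543861 -0.13691777  0.036     ]]
cover side [[ 0.46997504 -0.12067371  0.036     ]
 [ 0.41034977 -0.18649431  0.036     ]
 [ 0.43949362 -0.15350091  0.036     ]]
```

move_arm(motion=[[-3.1,-2.95,0,0],[-3.1,-2.95,0,0],[-3.1,-2.95,0,0],[-3.1,-2.95,0,0],[-3.1,-2.95,0,0],[-3.1,-2.95,0,0],[-3.1,-2.95,0,0],[-3.1,-2.95,0,0],[-3.1,-2.95,0,0],[-3.1,-2.95,0,0],[-3.1,-2.95,0,0],[-3.1,-2.95,0,-0.1],[0,0,0,-0.15],[0,0,0,-0.15],[0,0,0,-0.1],[0,0,0,0],[0,0,0,0]], claw=1)

```text
time: 2.48
tool_pos: [0.4394, -0.155, 0.2055]
tcp_rot: [[0.762, -0.648, 0.0], [-0.648, -0.762, 0.0], [0.0, -0.0, -1.0]]
force: [-0.8, -0.0, 0.3]
gripper_width: 1.001
```

Run:
```python
from h import *
s=r.get_state(); print(s['time'],s['tool_pos'],s['tcp_rot'].round(4),s['joint_pos'].round(2))
f=optics.grab_frame("wrist"); cv2.imwrite("pics/c1.png",f["color"][:,:,::-1])
print(proj(f,[[.4395,-.152,.036],s['tool_pos']]))
```

```text
2.475 [ 0.43938729 -0.15503688  0.2055307 ] [[ 7.619e-01 -6.477e-01  1.000e-04]
 [-6.477e-01 -7.619e-01  0.000e+00]
 [ 0.000e+00 -1.000e-04 -1.000e+00]] [ 0.47  0.1  -0.29  2.04  0.03  1.01 -0.54]
[[320.72074189 184.5352773 ]
 [321.60916945 240.31984216]]
```

View pics/c1.png

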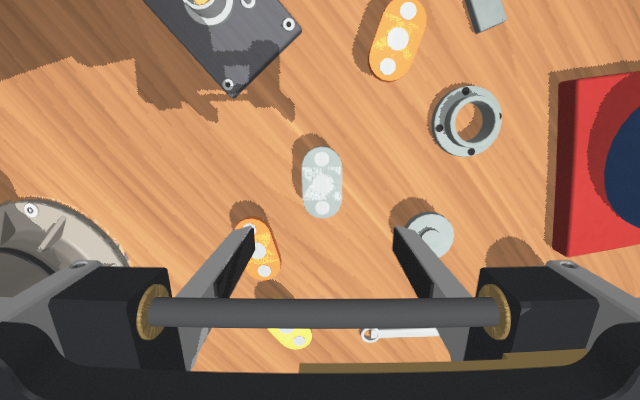

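Run:
```python
from h import *
s=r.get_state()
f=optics.grab_frame("wrist"); im=f["color"].astype(int)
sub=im[130:235,280:365]; 
m=((sub[...,0]-sub[...,2])<30)&(sub.sum(2)>350)
n,l,st,c=cv2.connectedComponentsWithStats(m.astype(np.uint8)); k=1+np.argmax(st[1:,4]); print(st[k],c[k]+[280,130])
cv2.imwrite("pics/m.png",cv2.resize(((l==k)*255).astype(np.uint8),None,fx=4,fy=4))
cn=max(cv2.findContours((l==k).astype(np.uint8),0,1)[0],key=cv2.contourArea)
R=cv2.minAreaRect(cn+np.array([280,130])); print(R)
b=cv2.boxPoints(R); P=onplane(f,b,.036); print(P)
for i in range(4): d=P[(i+1)%4]-P[i]; print(np.linalg.norm(d),np.degrees(np.arctan2(d[1],d[0])))
print(P.mean(0), onplane(f,[c[k]+[280,130]],.036)); print(onplane(f,[(322,158.5),(322,208)],.036))
```

```text
[  22   16   40   72 2499] [321.62104842 181.61344538]
((321.5, 181.5), (71.0, 39.0), 90.0)
[[ 0.45314776 -0.10109757  0.036     ]
 [ 0.48909059 -0.13162944  0.036     ]
 [ 0.43168442 -0.20145795  0.036     ]
 [ 0.39333733 -0.16887833  0.036     ]]
0.04716017434919684 -40.34645050900065
0.09039629982113613 -129.4236964304327
0.050318296173111815 139.64882362278396
0.09039645715338827 48.57449327000471
[ 0.44181503 -0.15076582  0.036     ] [[ 0.44277124 -0.14987881  0.036     ]]
[[ 0.46178305 -0.12826762  0.036     ]
 [ 0.42086299 -0.17635005  0.036     ]]
```

View pics/m.png

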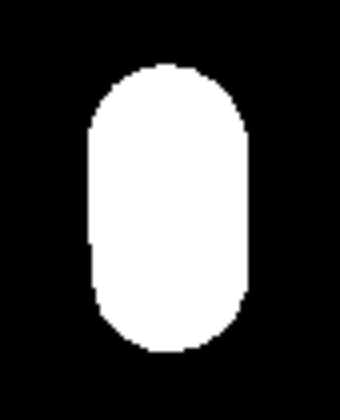

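move_arm(motion=[[-0.1,-0.4,2,0],[0,0,3,0],[0,0,3,0],[0,0,3,0],[0,0,3,0],[0,0,2,0],[0,0,1,0],[0,0,0,0],[0,0,0,0]])

```text
time: 3.7
tool_pos: [0.4417, -0.1514, 0.0362]
tcp_rot: [[0.763, -0.646, 0.001], [-0.646, -0.763, -0.0], [0.001, -0.0, -1.0]]
force: [-0.0, 0.6, -0.2]
gripper_width: 1.002
```

Run:
```python
from h import *
s=r.get_state(); print(s['time'],s['tool_pos'],s['force'])
f=optics.grab_frame("wrist"); cv2.imwrite("pics/d1.png",f["color"][:,:,::-1])
g=optics.grab_frame("side"); crop(g,"pics/d2.png",280,140,160,120,5)
```

```text
3.7 [ 0.44173602 -0.15143334  0.03620866] [-0.02760912  0.60949908 -0.2351162 ]
```

View pics/d1.png

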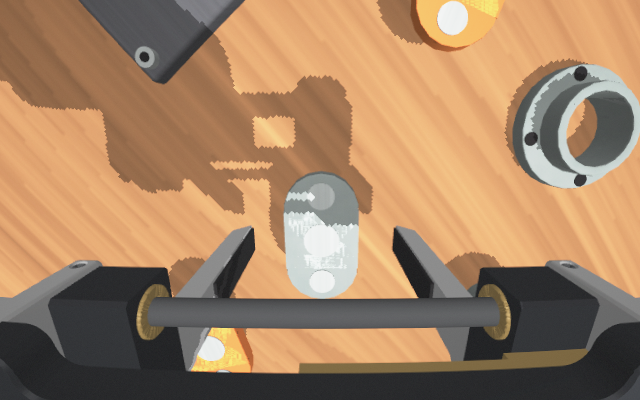

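View pics/d2.png

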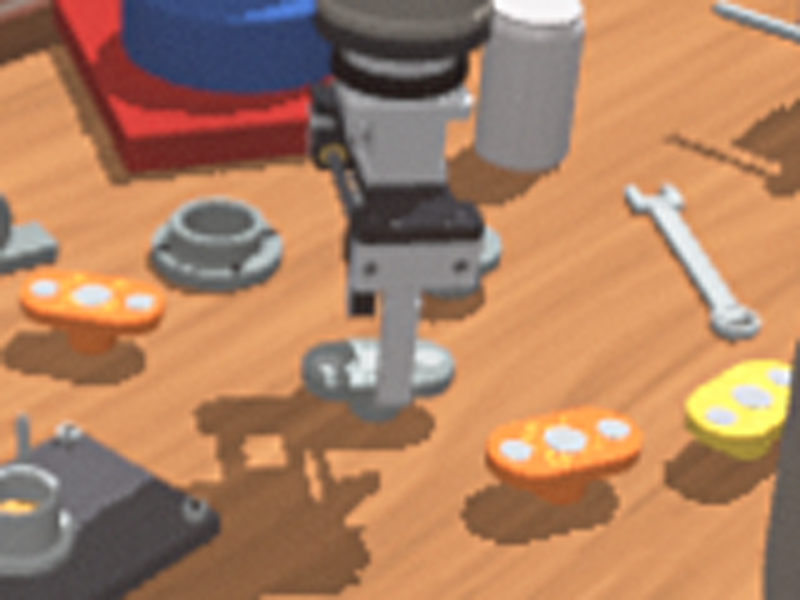

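Run:
```python
from h import *
s=r.get_state(); f=optics.grab_frame("wrist"); crop(f,"pics/d3.png",270,160,110,150,4)
R=s['tcp_rot']
P=onplane(f,[(321,173),(321,297),(320,240),(321,197),(322,281)],.036); print(((P-s['tool_pos'])@R).round(4))
```

```text
[[-0.0003 -0.0461  0.0003]
 [-0.0005  0.0444  0.0002]
 [-0.0011 -0.0002  0.0002]
 [-0.0004 -0.0303  0.0002]
 [ 0.0002  0.0313  0.0002]]
```

View pics/d3.png

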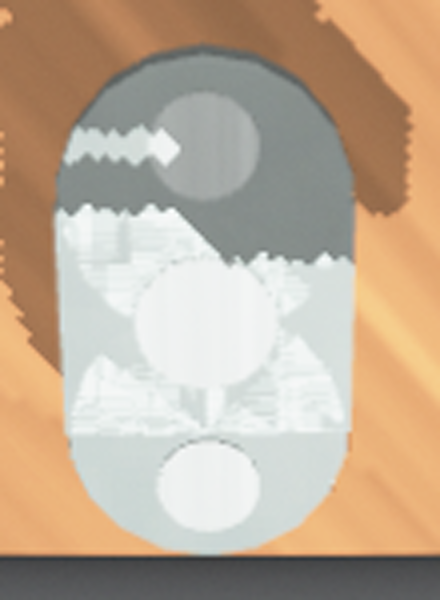

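move_arm(motion=[[0,0,1.2,0],[0,0,1.0,0],[0,0,0,0]])

```text
time: 4.22
tool_pos: [0.4405, -0.151, 0.0124]
tcp_rot: [[0.764, -0.646, -0.002], [-0.646, -0.764, 0.001], [-0.002, 0.001, -1.0]]
force: [0.6, -1.0, 0.3]
gripper_width: 0.997
```

move_arm(motion=[[0,0,0,0],[0,0,0,0],[0,0,0,0],[0,0,0,0],[0,0,0,0],[0,0,0,0]], claw=0)

```text
time: 4.97
tool_pos: [0.4412, -0.1512, 0.0136]
tcp_rot: [[0.764, -0.646, -0.0], [-0.646, -0.764, 0.0], [-0.0, -0.0, -1.0]]
force: [-1.7, 1.7, 3.6]
gripper_width: 0.53
```

move_arm(motion=[[0,0,-1.5,0],[0,0,-3,0],[0,0,-3.5,0],[0,0,-3,-0.1],[0,0,-1,-0.16],[0,0,0,-0.16],[0,0,0,-0.16],[0,0,0,-0.148],[0.7,-2.5,0,0],[0.8,-4,0,0],[0.8,-4,0,0],[0.8,-3,0,0],[0.5,-1.5,0,0],[0.3,0,0,0],[0,0,0,0]])

```text
time: 6.85
tool_pos: [0.4763, -0.0015, 0.1336]
tcp_rot: [[1.0, 0.025, -0.0], [0.025, -1.0, -0.0], [-0.0, 0.0, -1.0]]
force: [-0.3, -0.4, -4.3]
gripper_width: 0.532
```

Run:
```python
from h import *
s=r.get_state(); print(s['time'],s['tool_pos'],s['force'],s['gripper_width'])
f=optics.grab_frame("wrist"); cv2.imwrite("pics/e1.png",f["color"][:,:,::-1])
p=[.4778,.0969,.0262]
c,q=np.cos(p[2]),np.sin(p[2]);
for P in [(0,0,.05),(.0325,-.033,.067),(.0325,.033,.067)]: print(proj(f,[p[0]+c*P[0]-q*P[1],p[1]+q*P[0]+c*P[1],P[2]]))
```

```text
6.85 [ 0.4762924  -0.00148031  0.13356238] [-0.31467924 -0.37479507 -4.34180024] 0.5321524382670637
[[326.07128489  96.77662651]]
[[364.65797254 135.98823194]]
[[367.2336785   51.63056975]]
```

View pics/e1.png

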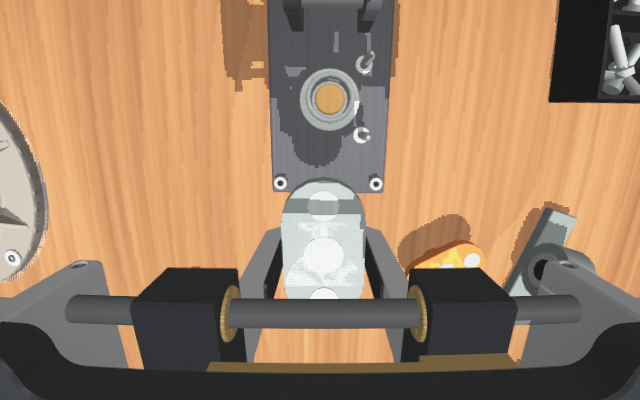

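Run:
```python
from h import *
f=optics.grab_frame("wrist"); crop(f,"pics/e2.png",255,0,150,200,4); crop(f,"pics/e3.png",270,165,110,145,4)
```

```text
(no output)
```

View pics/e2.png

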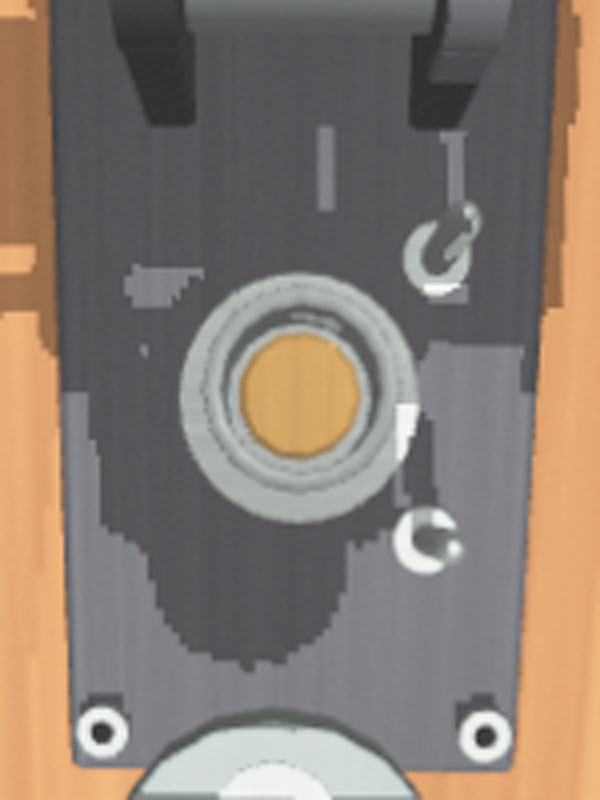

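View pics/e3.png

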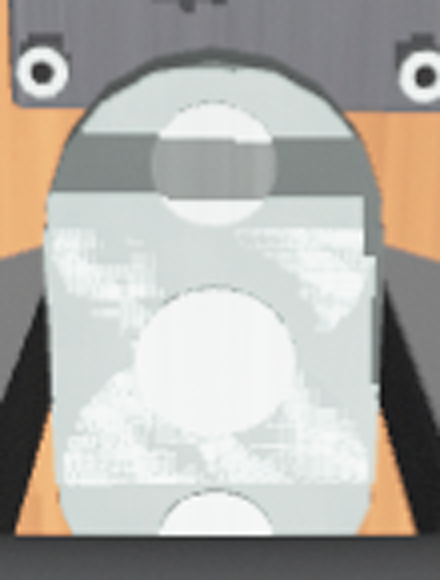

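Run:
```python
from h import *
s=r.get_state(); f=optics.grab_frame("wrist"); R=s['tcp_rot']; t=s['tool_pos']
S=lambda a:np.array(a)/4+[255,0]-.4
C=lambda a:np.array(a)/4+[270,165]-.4
def show(n,uv,z):
    P=onplane(f,[uv],z)[0]; print(n,P.round(4),((P-t)@R).round(4)); return P
show('bore',S((302,390)),.05); show('bore L',S((222,390)),.05); show('bore R',S((383,390)),.05); show('disc',S((301,396)),.034)
a=show('pin-',S((456,549)),.067); b=show('pin+',S((471,214)),.067); d=b-a; print(np.degrees(np.arctan2(d[1],d[0]))-90, np.linalg.norm(d), (a+b)/2)
show('footpin-',S((428,540)),.016);show('footpin+',S((436,258)),.016)
a=show('scr',S((101,731)),.018);b=show('scr',S((485,737)),.018);d=b-a;print(np.degrees(np.arctan2(d[1],d[0])),(a+b)/2)
z=t[2]+.0224
show('cov c',C((215,362)),z);show('cov hole',C((213,163)),z);show('cov L',C((45,260)),z);show('cov R',C((378,260)),z)
```

```text
bore [0.4812 0.0967 0.05  ] [ 0.0075 -0.098   0.0834]
bore L [0.4637 0.0963 0.05  ] [-0.01   -0.098   0.0834]
bore R [0.4989 0.0972 0.05  ] [ 0.0252 -0.098   0.0834]
disc [0.4813 0.0967 0.034 ] [ 0.0076 -0.098   0.0994]
pin- [0.5143 0.0641 0.067 ] [ 0.0399 -0.0646  0.0664]
pin+ [0.5134 0.1297 0.067 ] [ 0.0405 -0.1302  0.0664]
0.8274790290547571 0.06562802730618109 [0.51386452 0.09692869 0.067     ]
footpin- [0.515 0.064 0.016] [ 0.0406 -0.0645  0.1174]
footpin+ [0.5133 0.1311 0.016 ] [ 0.0405 -0.1316  0.1174]
scr [0.4314 0.0127 0.018 ] [-0.0443 -0.0153  0.1155]
scr [0.5328 0.0136 0.018 ] [ 0.0571 -0.0137  0.1154]
0.5156551559937633 [0.48209274 0.01315876 0.018     ]
cov c [ 0.4778 -0.0024  0.1559] [ 0.0016  0.001  -0.0224]
cov hole [0.4767 0.0288 0.1559] [ 0.0013 -0.0302 -0.0224]
cov L [0.4524 0.0134 0.1559] [-0.0233 -0.0154 -0.0224]
cov R [0.5013 0.0146 0.1559] [ 0.0255 -0.0154 -0.0224]
```

move_arm(motion=[[0.1,-2,0,0],[0.2,-3,0,0],[0.2,-3,0,0],[0.1,-1.5,0,0],[0,-0.35,0,0],[0,0,0,0],[0,0,2,0],[0,0,2.5,0],[0,0,1.5,0],[0,0,0.5,0],[0,0,0,0],[0,0,0,0]])

```text
time: 8.5
tool_pos: [0.4803, 0.0983, 0.0692]
tcp_rot: [[1.0, 0.026, 0.001], [0.026, -1.0, 0.0], [0.001, -0.0, -1.0]]
force: [0.5, 0.7, -4.8]
gripper_width: 0.528
```

Run:
```python
from h import *
s=r.get_state(); print(s['time'],s['tool_pos'],s['force'],s['gripper_width'])
f=optics.grab_frame("wrist"); cv2.imwrite("pics/f1.png",f["color"][:,:,::-1])
f=optics.grab_frame("scene"); crop(f,"pics/f2.png",310,190,120,110,5)
f=optics.grab_frame("side"); crop(f,"pics/f3.png",225,175,120,110,5)
```

```text
8.5 [0.48026488 0.09834278 0.06918228] [ 0.45806096  0.74553572 -4.83459896] 0.5279817402640311
```

View pics/f1.png

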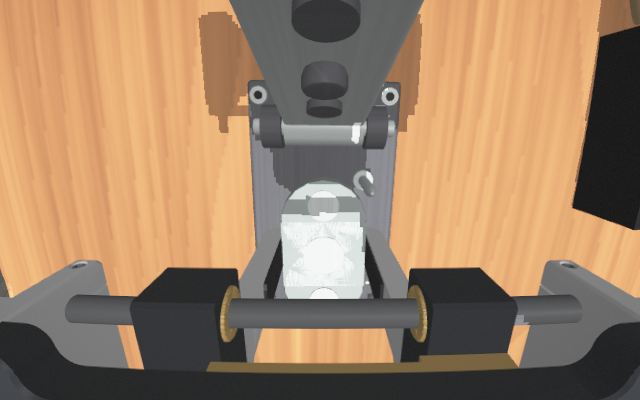

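View pics/f2.png

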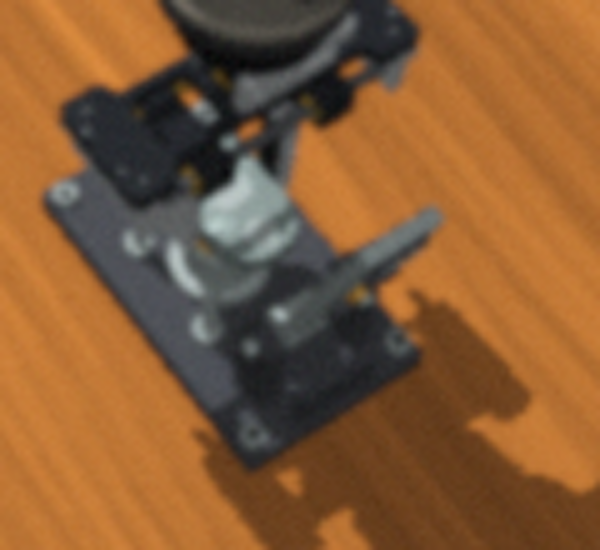

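View pics/f3.png

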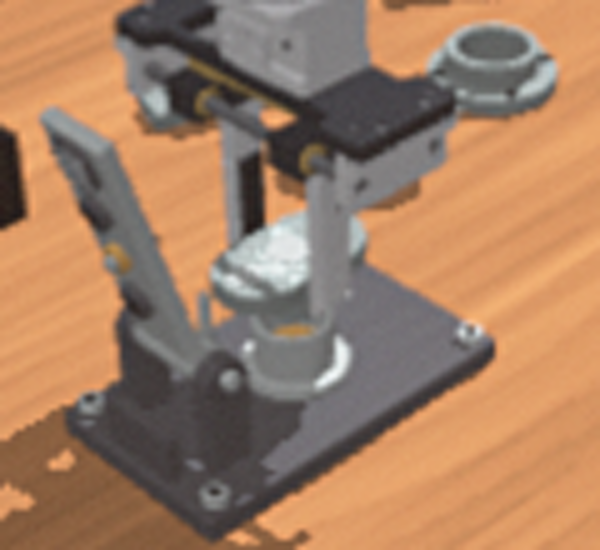

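Run:
```python
from h import *
f=optics.grab_frame("side"); crop(f,"pics/g3.png",262,205,50,50,14)
for i in range(3):
    s=r.get_state(); print(s['tool_pos'].round(4),s['joint_pos'].round(4)); optics.grab_frame("side")
t=s['tool_pos'];R=s['tcp_rot']
g=optics.grab_frame("scene"); w=optics.grab_frame("wrist"); crop(w,"pics/g1.png",240,150,170,150,4)
crop(g,"pics/g2.png",335,215,50,50,14)
ct=t+R@[0,.0,-.0224]
for n,c in (('side',f),('scene',g)): print(n,proj(c,[ct,t+R@[0,-.046,-.0224],t+R@[0,.046,-.0224],[t[0],t[1],.05]]))
print(proj(w,[[t[0]+.0325-.0009,t[1]+.0338,.067]]))
```

```text
[0.48   0.0983 0.0689] [ 0.1129  0.3516 -0.5217  2.1092  0.2576  0.7404 -0.548 ]
[0.48   0.0983 0.0688] [ 0.1129  0.3518 -0.5216  2.1093  0.2576  0.7403 -0.548 ]
[0.4799 0.0983 0.0688] [ 0.1128  0.3519 -0.5216  2.1094  0.2576  0.7403 -0.5481]
side [[282.02895117 225.15586706]
 [268.44317981 232.81145747]
 [294.88317476 217.91101863]
 [282.561164   237.95091592]]
scene [[355.02772243 228.54727143]
 [365.57396708 240.86176867]
 [344.90018903 216.72140384]
 [354.12516266 236.28831411]]
[[370.74804153 191.00860309]]
```

View pics/g1.png

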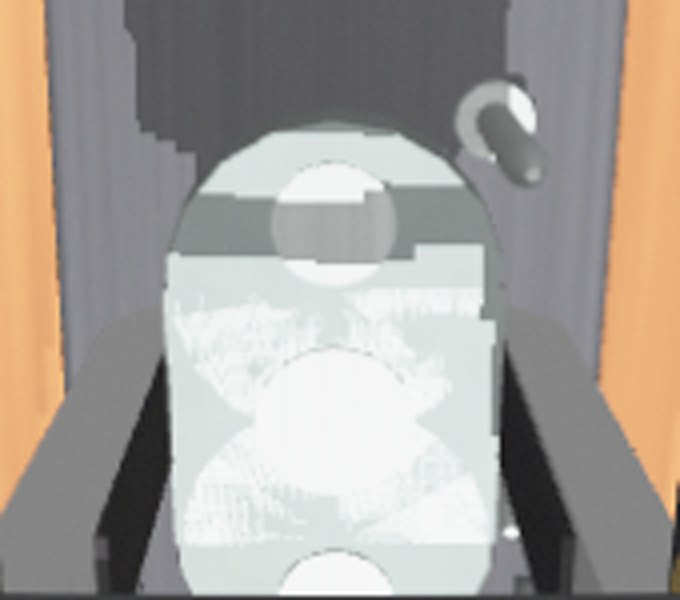

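View pics/g2.png

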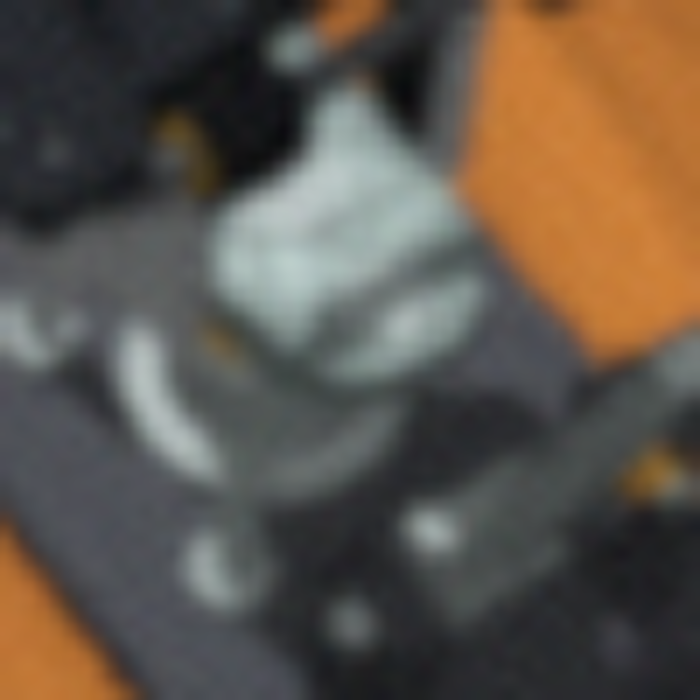

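View pics/g3.png

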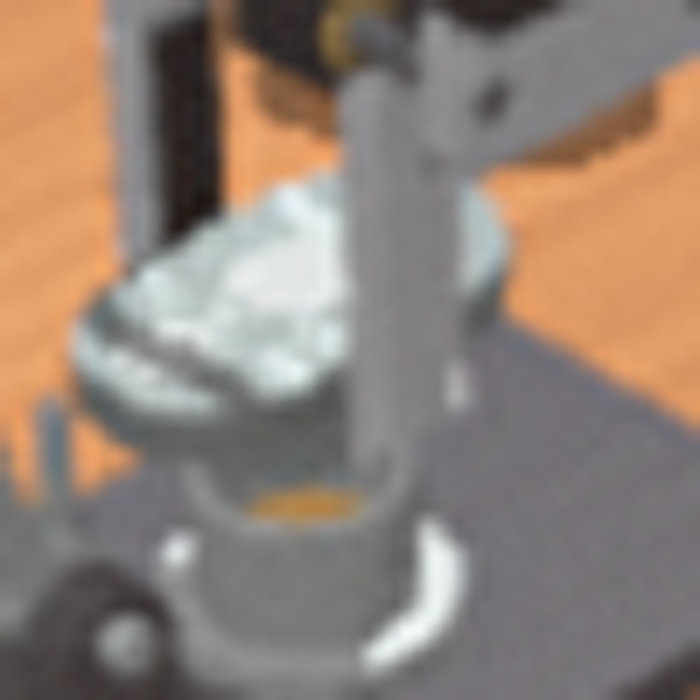

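move_arm(motion=[[0.04,0.13,0,0],[0,0,0,0],[0,0,0.3,0],[0,0,0.3,0],[0,0,0.2,0],[0,0,0.2,0],[0,0,0,0]])

```text
time: 9.82
tool_pos: [0.4801, 0.097, 0.0584]
tcp_rot: [[1.0, 0.026, -0.0], [0.026, -1.0, 0.0], [-0.0, -0.0, -1.0]]
force: [0.1, 0.0, -5.6]
gripper_width: 0.528
```

move_arm(motion=[[0,0,0.3,0],[0,0,0.3,0],[0,0,0.2,0],[0,0,0.15,0],[0,0,0.1,0],[0,0,0,0]])

```text
time: 10.58
tool_pos: [0.4802, 0.097, 0.048]
tcp_rot: [[1.0, 0.026, -0.0], [0.026, -1.0, 0.0], [-0.0, -0.0, -1.0]]
force: [0.0, -0.0, -4.2]
gripper_width: 0.53
```

Run:
```python
from h import *
s=r.get_state(); print(s['time'],s['tool_pos'],s['force'],s['gripper_width'])
w=optics.grab_frame("wrist"); crop(w,"pics/i1.png",240,150,170,150,4)
f=optics.grab_frame("side"); crop(f,"pics/i3.png",255,205,70,60,11)
```

```text
10.575 [0.48018384 0.09700708 0.04795726] [ 0.03020746 -0.03025474 -4.22117613] 0.530402517478967
```

View pics/i1.png

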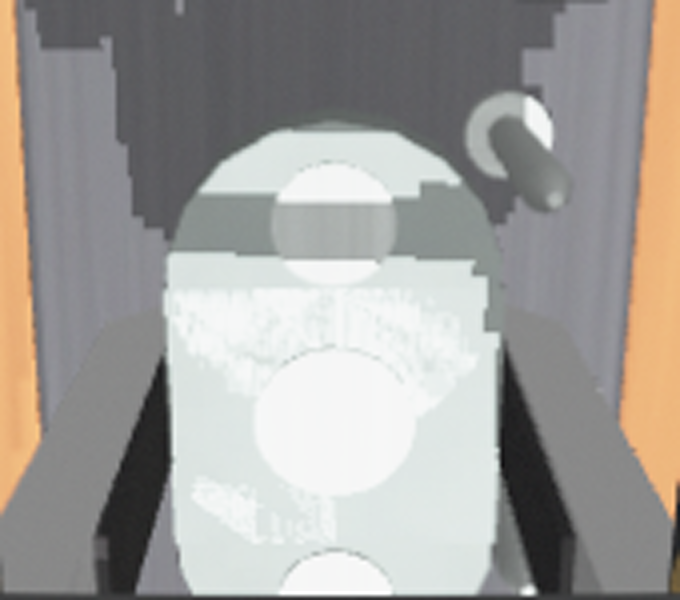

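View pics/i3.png

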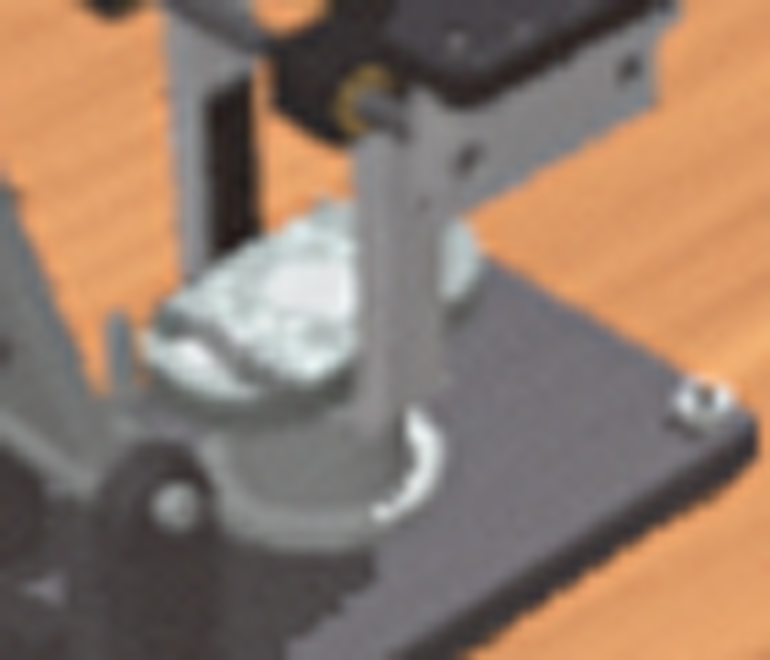

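move_arm(motion=[[0,0,0.04,0],[0,0,0,0]])

```text
time: 10.92
tool_pos: [0.4803, 0.097, 0.0476]
tcp_rot: [[1.0, 0.026, 0.0], [0.026, -1.0, 0.0], [0.0, -0.0, -1.0]]
force: [0.4, 0.4, -4.8]
gripper_width: 0.532
```

move_arm(motion=[[0,0,0,0],[0,0,0,0],[0,0,0,0],[0,0,0,0]], claw=0.8)

```text
time: 11.42
tool_pos: [0.4803, 0.0971, 0.0477]
tcp_rot: [[1.0, 0.026, 0.0], [0.026, -1.0, 0.0], [0.0, -0.0, -1.0]]
force: [0.4, -0.1, -0.7]
gripper_width: 0.799
```

Run:
```python
from h import *
s=r.get_state(); print(s['time'],s['tool_pos'],s['force'],s['gripper_width'])
w=optics.grab_frame("wrist"); crop(w,"pics/j1.png",240,150,170,150,4)
```

```text
11.425 [0.48030236 0.09705925 0.04767902] [ 0.39010359 -0.12014531 -0.72566705] 0.7985662409084459
```

View pics/j1.png

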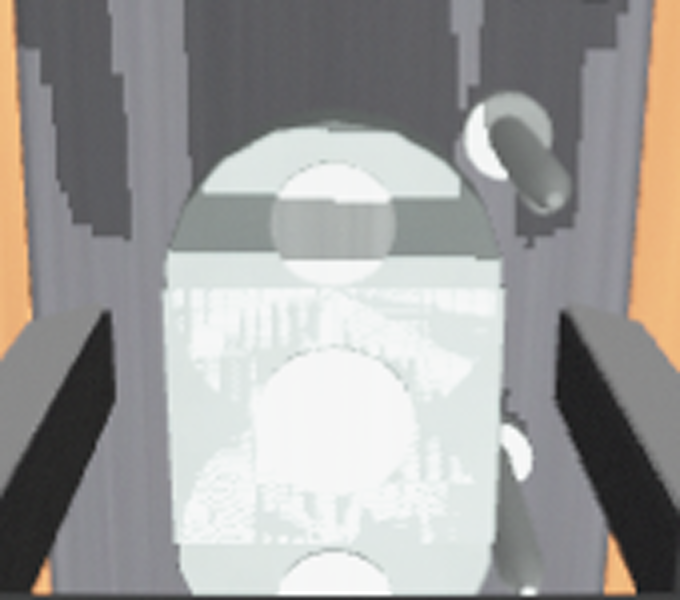

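move_arm(motion=[[0,0,-1,0],[0,0,-2.5,0],[0,0,-4,0],[0,0,-4.5,0],[0,0,-4.5,0],[0,0,-4.5,0],[0,0,-3,0],[0,0,-1,0],[0,-2,0,0],[0,-4,0,0],[0,-4,0,0],[0,-4,0,0],[0,-2.5,0,0],[0,0,0,0]])

```text
time: 13.22
tool_pos: [0.4749, 0.2636, 0.2968]
tcp_rot: [[1.0, 0.029, -0.002], [0.029, -1.0, 0.0], [-0.002, -0.0, -1.0]]
force: [-0.5, -0.4, 0.4]
gripper_width: 0.797
```

Run:
```python
from h import *
s=r.get_state(); print(s['time'],s['tool_pos'],s['force'],s['gripper_width'])
w=optics.grab_frame("wrist"); cv2.imwrite("pics/k1.png",w["color"][:,:,::-1])
f=optics.grab_frame("side"); crop(f,"pics/k2.png",190,100,180,160,4)
f=optics.grab_frame("scene"); crop(f,"pics/k3.png",290,170,150,120,5)
```

```text
13.225 [0.47492864 0.2636282  0.29683827] [-0.52761885 -0.37010944  0.38139314] 0.7974246626701128
```

View pics/k2.png

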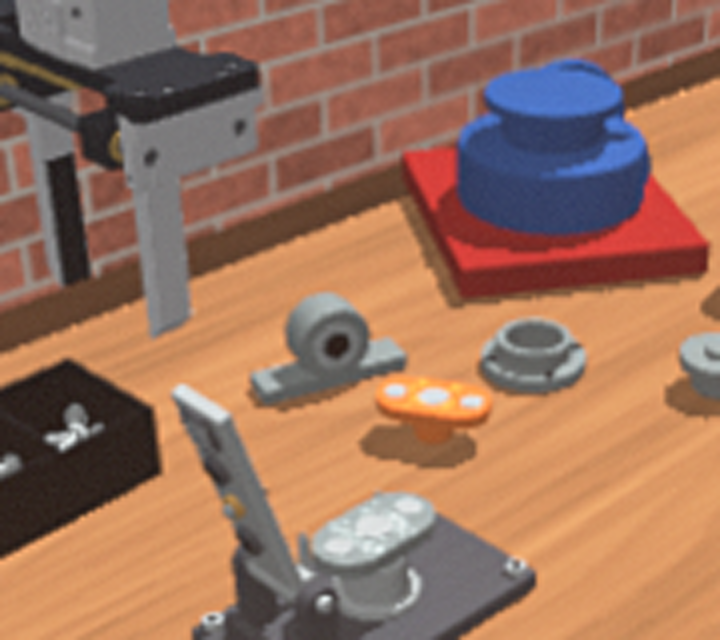

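View pics/k3.png

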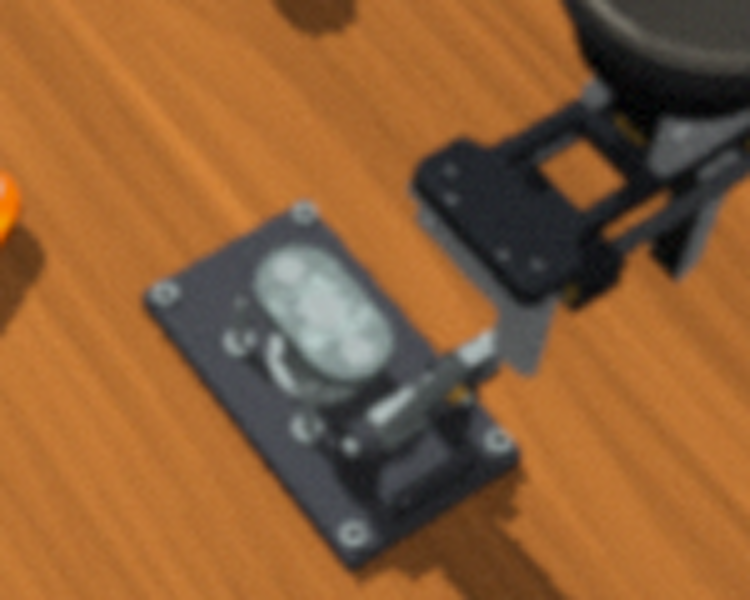

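Run:
```python
from h import *
f=optics.grab_frame("scene");g=optics.grab_frame("side")
for z in (.21,.22,.225,.23): print(z,onplane(f,[(387,238.6)],z),onplane(g,[(240,198.7)],z))
```

```text
0.21 [[0.48186171 0.21569265 0.21      ]] [[0.49522492 0.2058563  0.21      ]]
0.22 [[0.4864649  0.21957002 0.22      ]] [[0.48125038 0.21486608 0.22      ]]
0.225 [[0.4887665  0.22150871 0.225     ]] [[0.47426311 0.21937097 0.225     ]]
0.23 [[0.49106809 0.22344739 0.23      ]] [[0.46727584 0.22387586 0.23      ]]
```

move_arm(motion=[[0,0,0,0],[0,0,0,0],[0,0,0,0],[0,0,0,0],[0,0,0,0]], claw=0)

```text
time: 14.1
tool_pos: [0.4759, 0.2619, 0.2976]
tcp_rot: [[1.0, 0.026, 0.0], [0.026, -1.0, 0.0], [0.0, -0.0, -1.0]]
force: [1.2, -0.3, 0.1]
gripper_width: 0.306
```

move_arm(motion=[[0,0,1.5,0],[0,0,3,0],[0,0,3,0],[0,0,2.2,0],[0,0,1,0],[0,0,0,0],[0,1,0,0],[0,1,0,0],[0,1,0,0],[0,1,0,0],[0,1,0,0],[0,1,0,0],[0,0,0,0]])

```text
time: 15.72
tool_pos: [0.4776, 0.2009, 0.1905]
tcp_rot: [[1.0, 0.025, -0.0], [0.025, -1.0, -0.001], [-0.0, 0.001, -1.0]]
force: [-0.9, 0.6, 0.4]
gripper_width: 0.003
```

Run:
```python
from h import *
s=r.get_state(); print(s['time'],s['tool_pos'],s['force'],s['gripper_width'])
f=optics.grab_frame("side"); crop(f,"pics/l2.png",190,100,180,160,4)
```

```text
15.725 [0.4775734  0.20085586 0.19051038] [-0.86020035  0.59092073  0.3545846 ] 0.00306554691091867
```

View pics/l2.png

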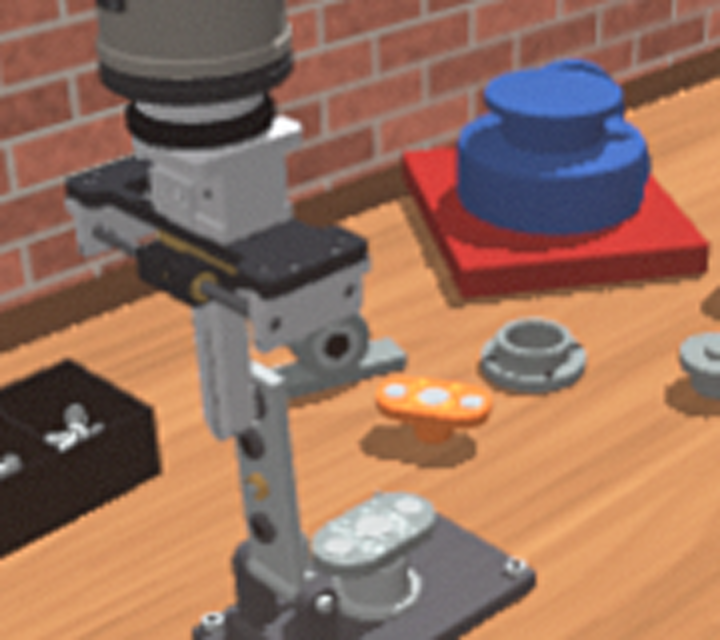

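move_arm(motion=[[0,1,0,0],[0,1,0,0],[0,1,0,0],[0,1,0,0],[0,1,0,0],[0,1,0,0],[0,1,0,0],[0,0,0,0],[0,0,0,0],[0,0,0,0],[0,0,0,0]])

```text
time: 17.15
tool_pos: [0.4793, 0.1323, 0.1906]
tcp_rot: [[1.0, 0.026, -0.0], [0.026, -1.0, 0.0], [-0.0, -0.0, -1.0]]
force: [-0.5, -0.8, -0.2]
gripper_width: 0.005
```

Run:
```python
from h import *
s=r.get_state(); print(s['time'],s['tool_pos'],s['force'],s['gripper_width'])
f=optics.grab_frame("side"); crop(f,"pics/m2.png",190,100,180,160,4)
```

```text
17.15 [0.4792702  0.13230972 0.19059587] [-0.53387211 -0.83016266 -0.20290708] 0.005273330800051379
```

View pics/m2.png

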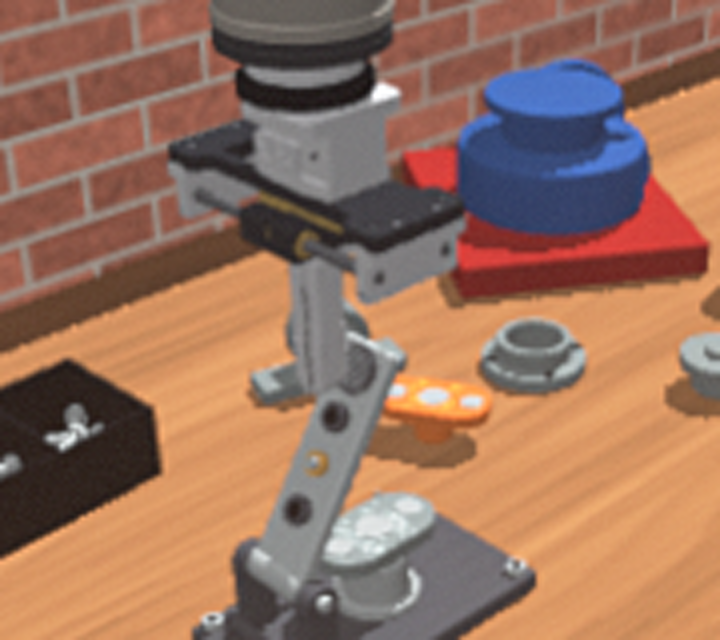

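move_arm(motion=[[0,0,0,0],[0,0,0,0],[0,0,0,0],[0,0,0,0],[0,0,0,0],[0,0,0,0],[0,0,0,0],[0,0,0,0],[0,0,0,0],[0,0,0,0]])

```text
time: 18.45
tool_pos: [0.4793, 0.132, 0.1906]
tcp_rot: [[1.0, 0.026, 0.0], [0.026, -1.0, 0.0], [0.0, -0.0, -1.0]]
force: [-0.3, 0.8, 0.8]
gripper_width: 0.004
```

Run:
```python
from h import *
s=r.get_state(); print(s['time'],s['tool_pos'],s['force'],s['gripper_width'])
f=optics.grab_frame("side"); crop(f,"pics/n2.png",190,100,180,160,4)
f=optics.grab_frame("scene"); crop(f,"pics/n3.png",290,170,150,120,5)
```

```text
18.45 [0.47932983 0.13199162 0.19064041] [-0.29883889  0.836417    0.76402593] 0.003934233352953405
```

View pics/n2.png

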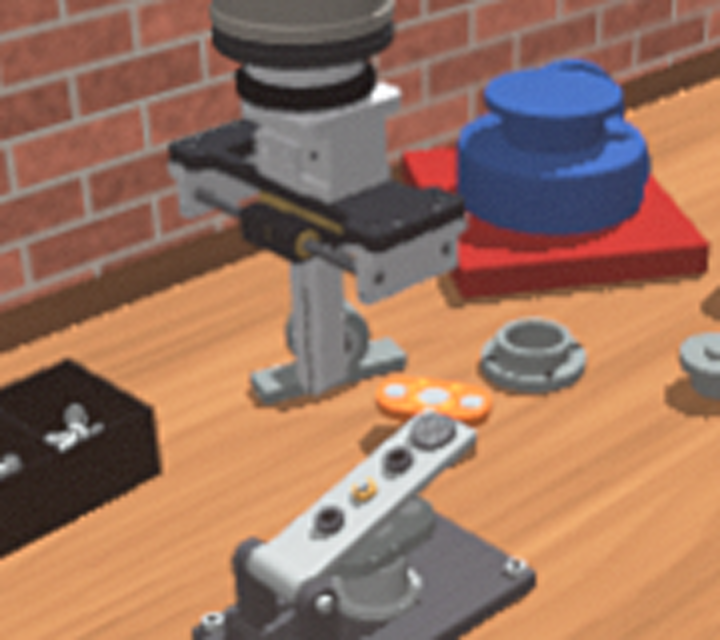

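View pics/n3.png

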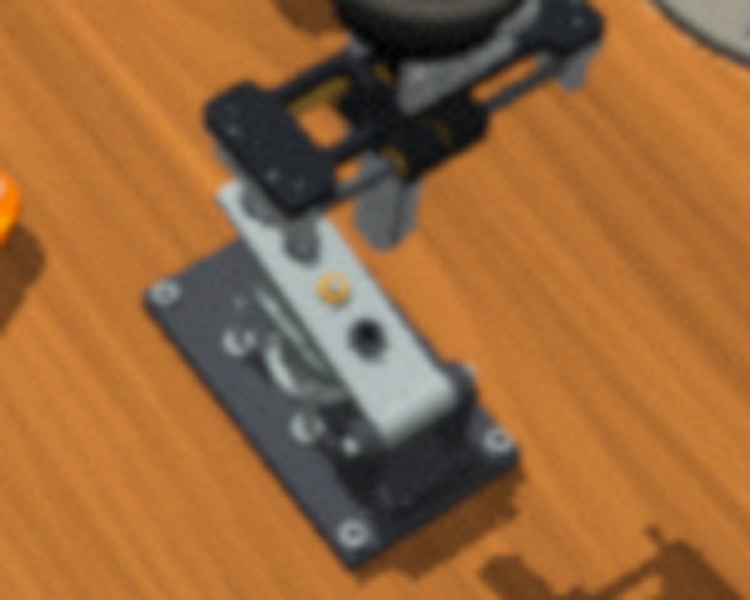

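move_arm(motion=[[0,1.5,0,0],[0,2.5,0,0],[0,2.5,0,0],[0,2,0,0],[0,1.3,0,0],[0,0,0,0],[0,0,0,0]])

```text
time: 19.42
tool_pos: [0.4818, 0.0346, 0.1906]
tcp_rot: [[1.0, 0.027, 0.0], [0.027, -1.0, 0.0], [0.0, -0.0, -1.0]]
force: [0.7, -0.1, -0.2]
gripper_width: 0.004
```

Run:
```python
from h import *
s=r.get_state(); print(s['time'],s['tool_pos'],s['force'],s['gripper_width'])
f=optics.grab_frame("side"); crop(f,"pics/o2.png",190,100,180,160,4)
R=[.4815,.034,.099]
print(((proj(f,R)-[190,100])*4), 'shut',(proj(f,[.4815,.034,.084])-[190,100])*4)
w=optics.grab_frame("wrist"); cv2.imwrite("pics/o1.png",w["color"][:,:,::-1]); print(proj(w,R))
```

```text
19.425 [0.48184936 0.03457901 0.19064759] [ 0.70913387 -0.13412602 -0.23046331] 0.003818291391877585
[[439.2046179  450.77442205]] shut [[439.40712504 469.45320597]]
[[321.33405983 203.12811557]]
```

View pics/o2.png

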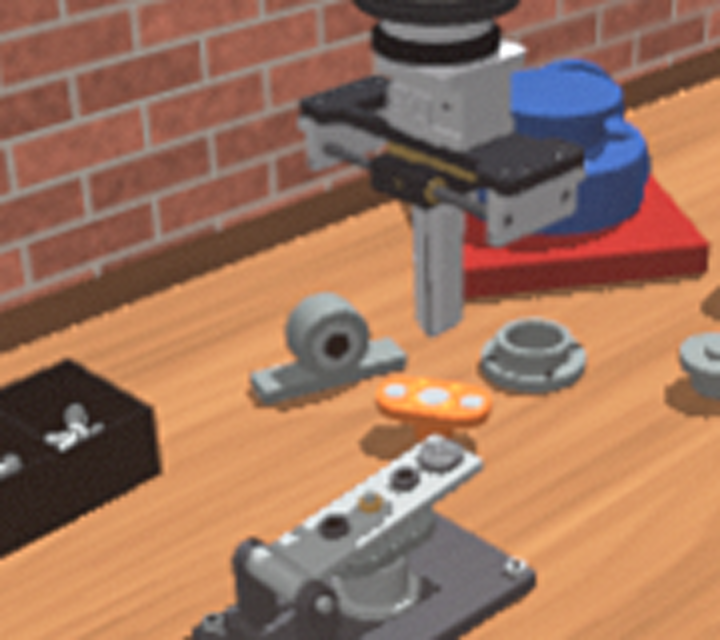

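View pics/o1.png

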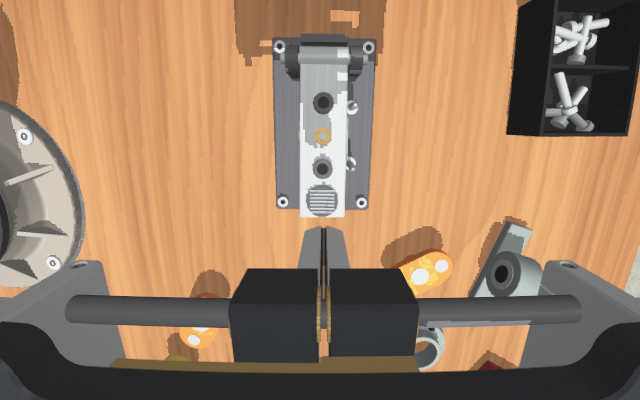

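move_arm(motion=[[0,-0.1,1.5,0],[0,0,2.5,0],[0,0,2.5,0],[0,0,1.2,0],[0,0,0.5,0],[0,0,0.3,0],[0,0,0.3,0],[0,0,0,0]])

```text
time: 20.52
tool_pos: [0.482, 0.035, 0.1028]
tcp_rot: [[1.0, 0.026, 0.0], [0.026, -1.0, -0.0], [0.0, 0.0, -1.0]]
force: [0.1, 0.1, 0.2]
gripper_width: 0.008
```

move_arm(motion=[[0,0,0.2,0],[0,0,0.2,0],[0,0,0.2,0],[0,0,0,0]])

```text
time: 21.02
tool_pos: [0.4819, 0.0349, 0.0966]
tcp_rot: [[1.0, 0.026, 0.0], [0.026, -1.0, 0.0], [0.0, -0.0, -1.0]]
force: [0.3, -1.2, 1.1]
gripper_width: 0.004
```

Run:
```python
from h import *
f=optics.grab_frame("side"); crop(f,"pics/p2.png",230,170,120,90,6)
w=optics.grab_frame("wrist"); crop(w,"pics/p1.png",220,20,200,260,3)
```

```text
(no output)
```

View pics/p2.png

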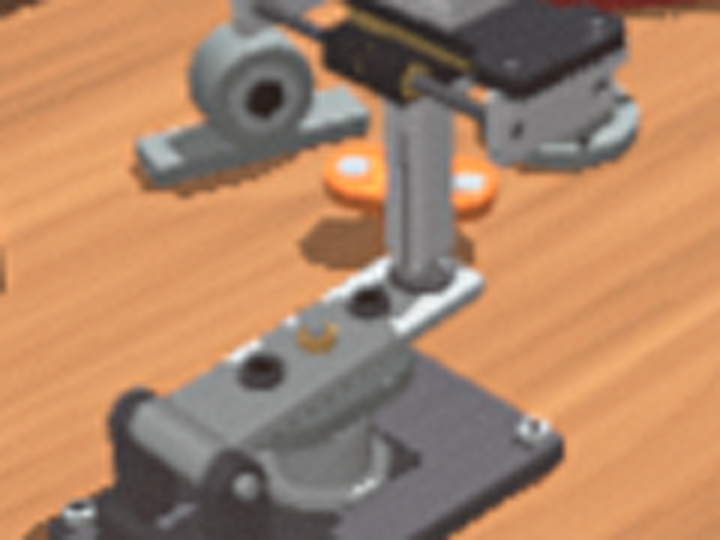

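View pics/p1.png

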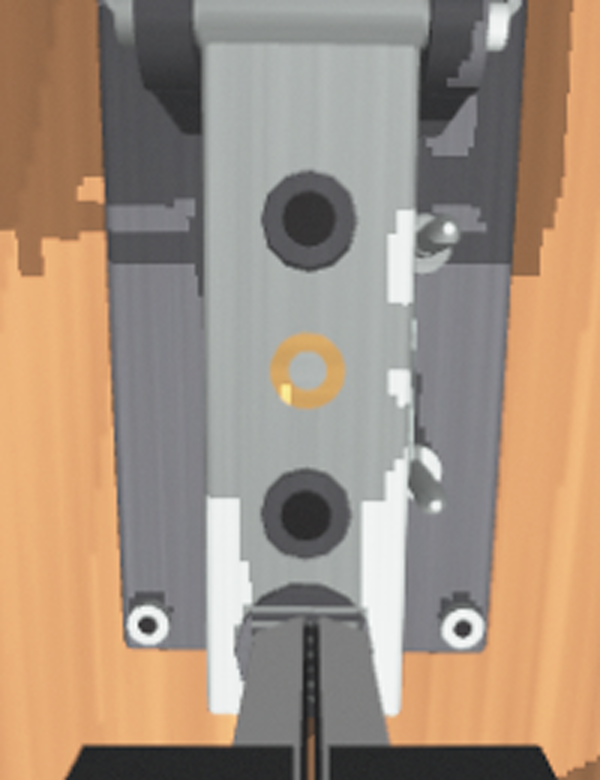

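move_arm(motion=[[0,0,0.2,0],[0,0,0.2,0],[0,0,0.2,0],[0,0,0.2,0],[0,0,0.1,0],[0,0,0,0]])

```text
time: 21.88
tool_pos: [0.4819, 0.0348, 0.0875]
tcp_rot: [[1.0, 0.026, 0.0], [0.026, -1.0, -0.0], [0.0, 0.0, -1.0]]
force: [1.2, -4.2, 5.2]
gripper_width: 0.0
```

move_arm(motion=[[0,0,0.1,0],[0,0,0.1,0],[0,0,0,0]])

```text
time: 22.25
tool_pos: [0.4819, 0.0346, 0.0856]
tcp_rot: [[1.0, 0.026, -0.0], [0.026, -1.0, -0.0], [-0.0, 0.0, -1.0]]
force: [-0.2, -5.2, 7.4]
gripper_width: 0.004
```

move_arm(motion=[[0,0,0.1,0],[0,0,0,0],[0,0,0,0]])

```text
time: 22.62
tool_pos: [0.4819, 0.0345, 0.0847]
tcp_rot: [[1.0, 0.026, 0.0], [0.026, -1.0, -0.001], [0.0, 0.001, -1.0]]
force: [-0.7, -6.3, 9.1]
gripper_width: 0.008
```

move_arm(motion=[[0,0,0.06,0],[0,0,0,0],[0,0,0,0]])

```text
time: 23.0
tool_pos: [0.4819, 0.0344, 0.0843]
tcp_rot: [[1.0, 0.025, 0.0], [0.025, -1.0, -0.001], [0.0, 0.001, -1.0]]
force: [-2.2, -6.8, 14.7]
gripper_width: 0.004
```

move_arm(motion=[[0,0,0.06,0],[0,0,0,0],[0,0,0,0]])

```text
time: 23.38
tool_pos: [0.482, 0.0344, 0.084]
tcp_rot: [[1.0, 0.025, 0.0], [0.025, -1.0, -0.001], [0.0, 0.001, -1.0]]
force: [-4.8, -6.7, 22.3]
gripper_width: 0.008
```

move_arm(motion=[[0,0,-0.02,0],[0,0,0,0],[0,0,0,0],[0,0,0,0],[0,0,0,0]])

```text
time: 24.0
tool_pos: [0.482, 0.0344, 0.0841]
tcp_rot: [[1.0, 0.025, 0.0], [0.025, -1.0, -0.001], [0.0, 0.001, -1.0]]
force: [-4.3, -7.3, 18.7]
gripper_width: 0.008
```

Run:
```python
from h import *
for i in range(6):
    s=r.get_state(); print(s['time'],s['tool_pos'].round(4),s['force'].round(1)); optics.grab_frame("scene")
f=optics.grab_frame("side"); crop(f,"pics/q2.png",230,180,120,90,6)
w=optics.grab_frame("scene"); crop(w,"pics/q3.png",310,190,100,100,6)
```

```text
24.0 [0.482  0.0344 0.0841] [-4.3 -7.3 18.7]
24.05 [0.4819 0.0344 0.0841] [-4.6 -7.1 18.8]
24.1 [0.4819 0.0345 0.0841] [-3.9 -8.1 18.1]
24.15 [0.4819 0.0344 0.0841] [-3.8 -6.7 19. ]
24.2 [0.482  0.0344 0.0841] [-4.9 -7.2 18.8]
24.25 [0.4819 0.0344 0.0841] [-3.5 -7.6 19.2]
```

View pics/q2.png

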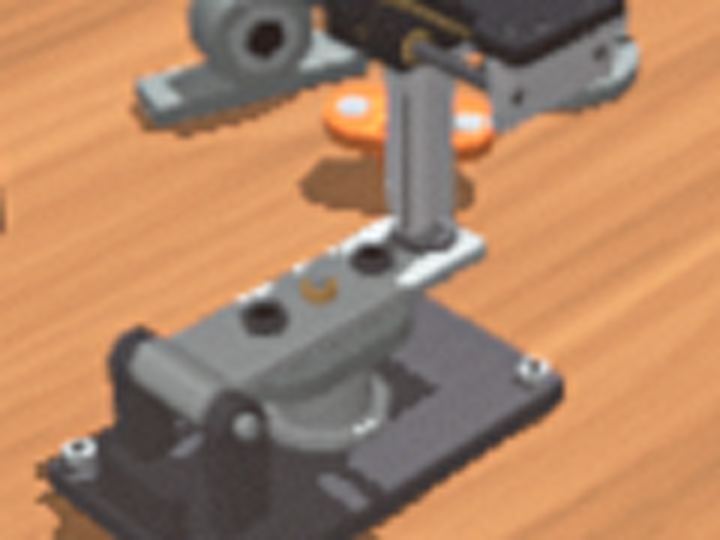

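View pics/q3.png

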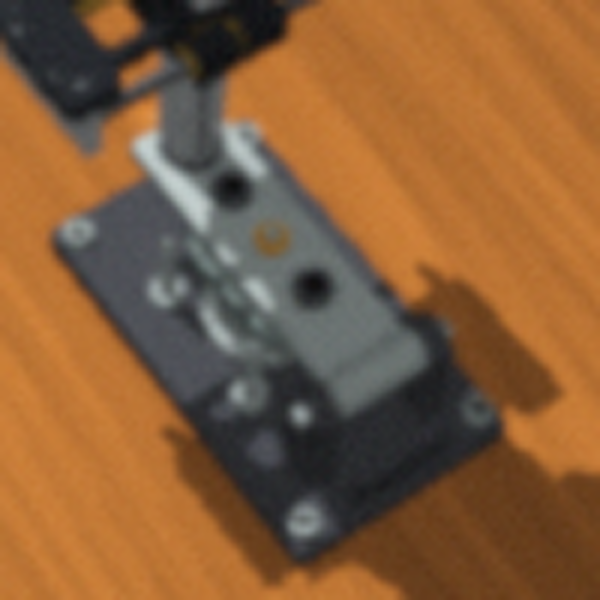

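The flange is on its seat and the leaf lies flat. The push is steady at about 19 N, so I'm handing in.

Run:
```python
from bench import r
print(r.job_done()); print(r.get_state()['force'])
```

```text
the job is handed in; nothing more can be done
None
the job is handed in; nothing more can be done
```

The cover is loaded nose down in the nest, with its length along the jig and its flat beside the fence pins. I pushed the leaf over from behind so it fell shut on the cover, then pressed the thumb pad down with the closed fingers. I handed the job in at about 24 s with the arm still holding it there.

**Last checks before handing in:**
- **Seated:** the fingertips were at z = 84.1 mm, against about 84 mm expected with the flange on its seat. The push rose steeply over the last millimetre, from about 9 N to 22 N.
- **Holding force:** after easing back 0.2 mm it stayed at 18–19 N down. There was also a steady sideways load of about 4 N in x and 7 N in y, which I put down to friction on the pad and left alone.
- **Pictures:** they showed the leaf lying flat on the level cover. I kept clear of the other castings, tools and bin, and those still in my last close-up views had not moved; I took no full-scene picture at the end.

**One disagreement:** the wrist camera put the nest about 3–4 mm further in x than the scene and side cameras did. I corrected for this by comparing where each camera saw the gripped cover, and the nose then went in with no side force.

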